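# Snap a food box lid shut all round

### The job

Close the lid of the large rectangular food box on the counter: with your fingertips, press down every section of its rim that still stands up until it clicks shut flush with the lid's corners. Do not pick the box up or push it about, leave everything else on the counter where it is, and finish with the hand clear.

Things in the scene. Friction and masses are not known exactly. Their poses are not given: they have to be found in the camera images.
- box: the large rectangular food box, white with a grey lid, loose on the counter, about 0.9 kg. Origin under its centre on the counter; x along its short side (lid outline 150 mm), y along its long side (200 mm), z up. The top of the shut lid rim lies 75 mm above the origin; the lid's centre panel is recessed 6 mm below that. The lid's four corners are rigid; in the middle of each side a section of the rim, 30 mm wide, is hinged along its inner edge and snaps down.
- near (a joint): angle in rad of the rim section on the long side at the box's -x: 0 = clicked shut, flush with the lid's corners; 0.36 = standing up, its outer edge 10 mm above flush. Pressed below about 0.13 it snaps shut and stays; let go before that, it springs up again. 10 to 15 N straight down on its press point shuts it. It always starts up.
- near_press (a point): point on the top face of that -x rim section (112 mm long, 30 mm wide), mid-length, 20 mm out from its hinge line and 10 mm in from its outer edge; it moves with the section. In the box frame it lies at (-65, 0) mm and 75 mm up when shut, about 7 mm higher when up. Its x axis points outwards from the lid.
- far (a joint): angle in rad of the rim section on the long side at the box's +x: 0 = clicked shut, flush with the lid's corners; 0.36 = standing up, its outer edge 10 mm above flush. Pressed below about 0.13 it snaps shut and stays; let go before that, it springs up again. 10 to 15 N straight down on its press point shuts it. It always starts up.
- far_press (a point): point on the top face of that +x rim section (112 mm long, 30 mm wide), mid-length, 20 mm out from its hinge line and 10 mm in from its outer edge; it moves with the section. In the box frame it lies at (65, 0) mm and 75 mm up when shut, about 7 mm higher when up. Its x axis points outwards from the lid.
- left (a joint): angle in rad of the rim section on the short side at the box's +y: 0 = clicked shut, flush with the lid's corners; 0.36 = standing up, its outer edge 10 mm above flush. Pressed below about 0.13 it snaps shut and stays; let go before that, it springs up again. 10 to 15 N straight down on its press point shuts it. It starts up or already shut.
- left_press (a point): point on the top face of that +y rim section (62 mm long, 30 mm wide), mid-length, 20 mm out from its hinge line and 10 mm in from its outer edge; it moves with the section. In the box frame it lies at (0, 90) mm and 75 mm up when shut, about 7 mm higher when up. Its x axis points outwards from the lid.
- right (a joint): angle in rad of the rim section on the short side at the box's -y: 0 = clicked shut, flush with the lid's corners; 0.36 = standing up, its outer edge 10 mm above flush. Pressed below about 0.13 it snaps shut and stays; let go before that, it springs up again. 10 to 15 N straight down on its press point shuts it. It starts up or already shut.
- right_press (a point): point on the top face of that -y rim section (62 mm long, 30 mm wide), mid-length, 20 mm out from its hinge line and 10 mm in from its outer edge; it moves with the section. In the box frame it lies at (0, -90) mm and 75 mm up when shut, about 7 mm higher when up. Its x axis points outwards from the lid.
- small_box: bystander: a smaller square food box, its grey one-piece lid already shut, 100 x 100 mm, 58 mm high; origin under its centre
- bowl: bystander: white ceramic bowl, 110 mm across, 50 mm high; origin under its centre
- mug: bystander: white ceramic mug, 80 mm across without its handle, 90 mm high; origin under its centre
- jar: bystander: glass jar with a brass cap, 70 mm across, 100 mm high; origin under its centre
- spoon: bystander: wooden spoon lying flat on the cutting board, 200 mm long; origin under its middle, x axis along it
- shaker: bystander: turned wooden shaker, 44 mm across, 87 mm high; origin under its centre
- cutting_board: bystander: small wooden cutting board lying flat, 150 x 240 mm, 18 mm thick; origin under its centre

How it is judged:
By the outcome, as a careful person would: the job done as asked, in the order asked, and still so for the second after the job is handed in, with the robot touching nothing.
It also fails if it takes over 48 s, if anything falls off the work surface, if the arm or the gripper's body presses on something with over 40 N, if the wrist force passes 120 N, or if a joint passes its speed limit or range.

### The arm

A 7-joint arm with a two-finger parallel gripper is mounted at the origin on the work surface. World frame = base frame: x ahead of the robot, y to its left, z up, the work surface at z = 0. Lengths are in m, angles in rad, forces in N, time in s.
With the tool pointing down it reaches from about 0.425 to 0.875 m from the base axis. Payload 4.7 kg.
Tool frame: the origin (TCP) lies midway between the tips of the shut fingers; the grasp point (between the pads) lies ctrl.grasp_offset behind it (ctrl.grasp_offset is the distance from the TCP to the grasp point, in m); z points along the fingers, y is the line along which they close (so a half turn about z gives the same grasp; the last joint's range is limited). The gripper opens to 87 mm and grips with 3 to 60 N. Pads are 19 mm wide; open, the fingers measure 117 mm over their backs; the gripper's body (75 mm by 190 mm) begins 51 mm behind the grasp point.
Start: joints at [-1.279, 0.321, -0.07, 1.45, 0.023, 1.371, -0.057], TCP at [0.178, 0.625, 0.223] pointing down, gripper open.
Joint ranges: [-2.86, 2.86], [-0.3, 2.09], [-1.38, 1.24], [0.06, 2.45], [-1.56, 4.7], [0.09, 2.05], [-2.69, 2.69]. Speed limits (rad/s): [2.57, 2.57, 3.14, 3.14, 3.14, 3.14, 3.14].

### API

Orientations are given as a rotation vector (axis times angle).
In Python, from bench import ctrl gives the robot as it stands. The module is installed in compiled form; this text tells all that it offers.
- The arm moves only by the tool jog_arm, never from a script. Its argument "moves" is one flat list of numbers, 7 for each row, row after row: the shift along the tool's x, y, z in units of 30 cm (1.0 is 30 cm), then the turn, a rotation vector about the tool's x, y, z in units of 60 degrees (1.0 is 60 degrees), then the gripper's target within -1 to 1 (fully open at 1, half-way at 0, shut at -1). In form: [x, y, z, wx, wy, wz, fingers, x, y, z, wx, wy, wz, fingers, ...]. A call has exactly 8 rows; each row is the pose to reach, as a shift and turn from the pose commanded when the call began, along the tool's axes at that moment; what a row does not reach only later rows make up. A row lasts 1/8 s, in which the tool goes at most 62.5 mm and 10.7 degrees, less where a joint would pass 70% of its speed; a pose out of reach is approached as far as the arm can. A call with a number of a shift or a turn outside -1 to 1 is refused whole. A call with a gripper value outside its range is refused whole. The fingers move at their own pace and stop on an object; "newtons" is the grip in N (left out, the last holds). Time passes only in rows, so rows that repeat a pose let the fingers close, or fill a call up. It gives the time, the measured TCP pose, the force, the opening and the grip force at its end, in the units of the state.
- ctrl.get_state(): the state, without advancing time (a new reading comes with each control period).
- ctrl.get_image(name): name is "scene" or "top" or "wrist"; returns a dict with "pixels" (420x560x3 uint8, red, green, blue), "fx", "fy", "cx", "cy" (pixels), "dist" ([k1, k2, p1, p2, k3] as OpenCV has them; the pictures are not rectified), "xyz" and "rotation" of the camera in the world; the wrist camera has in their place "tool_from_camera" (4x4, takes a point from camera to tool coordinates, whose origin is the TCP and whose axes are the flange's). Camera axes: x right, y up, looking along -z (the intrinsics and any distortion apply to the point x, -y, -z); pixel columns grow to the right and rows downward; lengths in m; the calibration is good to about 2 mm. A picture is of the moment at which its call begins: read the wrist's pose just before it. There is no depth.
- ctrl.close_job(): hands the job in; it is judged then, once.
The state is a dict: "time": time; "joint_positions": joint angles; "qd": joint speeds; "joint_torque": joint torques, N m; "position": TCP position; "tool_rot": TCP orientation; "ft_force": force on the tool from outside, world axes, zero at the start; "torque": the same for the moment, N m; "grip_width": opening from 0.0 (shut) to 1.0 (fully open); "grip_force": force on a finger pad.
Only numpy, scipy, OpenCV 4.12 (cv2) and the standard library are available. Lean on these libraries where they do the work, as an engineer would, in place of code of your own. Each camera call takes 0.05 s, during which the arm holds its last target. There are 200 camera calls.

## Working session

There is one attempt and no reset: what is moved stays moved. The work goes in short steps, Python scripts to look and compute and a tool call to move; the robot and the scene stay as the last step left them, time stands still between calls to the robot, and variables do not carry over. Pictures are saved under pics/ and viewed, at most 10 in all, crops included, and the job is handed in when it is done.

Besides the shell and the picture viewer there is one more tool, called as a command line: name --argument value ..., lists and objects as JSON in quotes. jog_arm: Moves the arm, as the interface text tells. Its arguments: {"type":"object","properties":{"moves":{"type":"array"},"newtons":{"type":"number"}},"required":["moves"]}

```bash
mkdir -p pics; cat > h.py <<'E'
import numpy as np,cv2
from scipy.spatial.transform import Rotation as R
from bench import ctrl
def cam(n):
    s=ctrl.get_state(); d=ctrl.get_image(n)
    if n=="wrist":
        T=np.eye(4);T[:3,:3]=R.from_rotvec(s["tool_rot"]).as_matrix();T[:3,3]=s["position"]
        T=T@np.array(d["tool_from_camera"]);d["xyz"]=T[:3,3];d["rotation"]=T[:3,:3]
    Ro=np.array(d["rotation"])
    d["R"]=Ro if Ro.shape==(3,3) else R.from_rotvec(Ro).as_matrix()
    d["K"]=np.array([[d["fx"],0,d["cx"]],[0,d["fy"],d["cy"]],[0,0,1.]])
    return d
def save(d,f): cv2.imwrite(f,np.ascontiguousarray(d["pixels"][...,::-1]))
def onplane(d,uv,z):
    u=cv2.undistortPoints(np.array(uv,float).reshape(-1,1,2),d["K"],np.array(d["dist"],float)).reshape(-1,2)
    r=np.c_[u[:,0],-u[:,1],-np.ones(len(u))]@d["R"].T; o=np.array(d["xyz"])
    return o+r*((z-o[2])/r[:,2])[:,None]
def proj(d,P):
    p=(np.atleast_2d(P)-np.array(d["xyz"]))@d["R"]
    return cv2.projectPoints(p*[1,-1,-1],np.zeros(3),np.zeros(3),d["K"],np.array(d["dist"],float))[0].reshape(-1,2)
E
python3 - <<'E'
from h import *
for n in("scene","top"):
    d=cam(n);save(d,f"pics/{n}0.png");print(n,d["xyz"],d["R"].round(3).tolist(),d["fx"],np.shape(d["rotation"]))
print(ctrl.get_state(),ctrl.grasp_offset)
E
```

```text
scene [1.28614001 0.33363442 1.18066904] [[-0.43, -0.735, 0.523], [0.903, -0.352, 0.248], [0.002, 0.579, 0.815]] 448.21684624809353 (3,)
top [0.4872291  0.00852526 1.52996442] [[0.005, 0.999, -0.054], [-1.0, 0.005, 0.004], [0.004, 0.054, 0.999]] 488.4475556883377 (3,)
{'time': 0.1, 'joint_positions': array([-1.27890953,  0.32174544, -0.0700755 ,  1.45156728,  0.02257732,
        1.370845  , -0.05689886]), 'qd': array([-0.00052882, -0.00338768,  0.00093208, -0.00388595, -0.00031857,
       -0.00174498,  0.00083207]), 'joint_torque': array([-5.56175837e-04, -4.92569304e+01, -4.05974854e-01, -3.13399279e+01,
       -6.41249889e-02,  3.95427074e-02,  6.79704817e-05]), 'position': array([0.1781511 , 0.62456911, 0.2215659 ]), 'tool_rot': array([-4.34896329e-01, -3.11117309e+00,  2.78101426e-03]), 'ft_force': array([ 0.47328878, -0.30030912, -0.39364434]), 'torque': array([ 0.01061002, -0.02861843, -0.01667233]), 'grip_force': 0.0, 'grip_width': 1.000633987964842} 0.0187
```

View pics/top0.png

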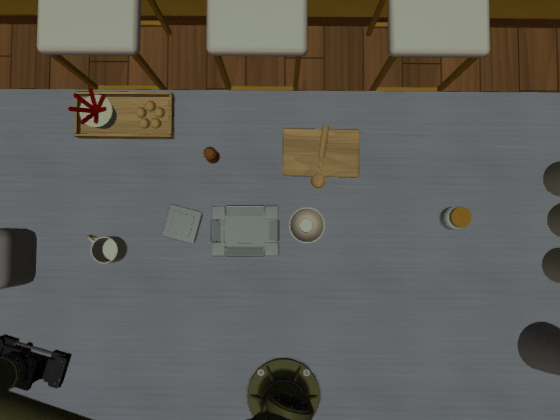

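View pics/scene0.png

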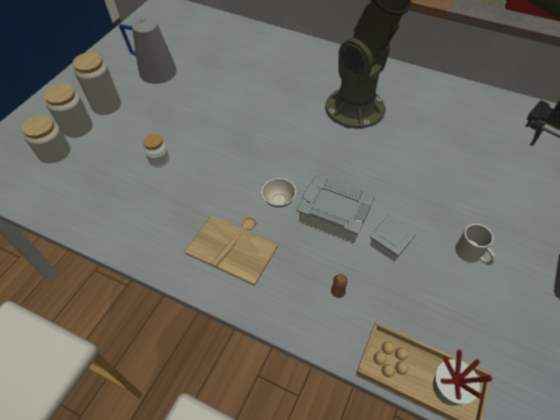

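The top view shows the large box at about (245,231) px, with its long side along image columns (world y). The small box is at (182,223) and the bowl at (307,225). I'll enlarge both views and measure the corners.

```bash
python3 - <<'E'
from h import *
a=cv2.imread("pics/top0.png")[190:270,195:295];b=cv2.imread("pics/scene0.png")[165:245,285:385]
f=lambda i:cv2.convertScaleAbs(cv2.resize(i,None,fx=5.8,fy=5.8,interpolation=cv2.INTER_CUBIC),alpha=1.3)
c=np.vstack([f(a),f(b)]);c=np.hstack([f(a),f(b)]);c=cv2.resize(c,(800,int(c.shape[0]*800/c.shape[1])));cv2.imwrite("pics/crop.png",c)
d=cam("top");
print(onplane(d,[(211,206),(278,206),(279,257),(211,257),(245,231)],.075).round(4))
E
```

```text
[[0.5751 0.2208 0.075 ]
 [0.5761 0.021  0.075 ]
 [0.4245 0.0172 0.075 ]
 [0.4235 0.2189 0.075 ]
 [0.5011 0.1188 0.075 ]]
```

View pics/crop.png

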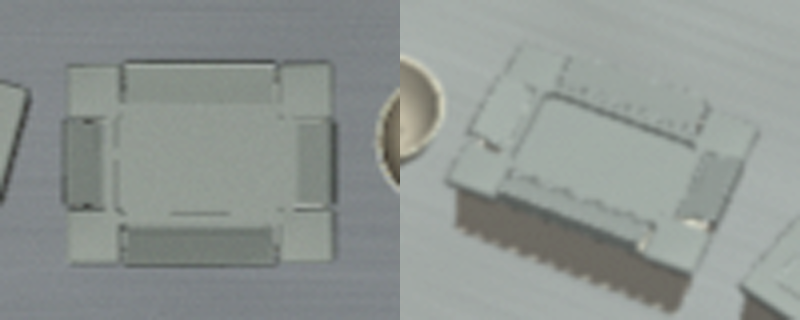

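All four sections look up: each is shaded or offset against its rigid corners. The box centre is about (0.500, 0.119) with yaw near 0, and the corner spacing of 0.200 x 0.151 m matches the given size. I'll move over the box with the fingers shut.

jog_arm --moves '[-0.04,-0.03,0,0,0,-0.03,-1,-0.15,-0.13,0,0,0,-0.07,-1,-0.26,-0.23,0,0,0,-0.11,-1,-0.38,-0.33,0,0,0,-0.15,-1,-0.49,-0.43,0,0,0,-0.2,-1,-0.6,-0.53,0,0,0,-0.23,-1,-0.71,-0.63,0,0,0,-0.26,-1,-0.75,-0.66,0,0,0,-0.27,-1]' --newtons 20

```text
time: 1.15
position: [0.3422, 0.37, 0.2225]
tool_rot: [-0.001, 3.141, -0.001]
ft_force: [-0.7, 0.8, 0.1]
grip_width: 0.178
grip_force: 0.0
```

```bash
cat >> h.py <<'E'
def to(p):
    s=ctrl.get_state();M=R.from_rotvec(s["tool_rot"]).as_matrix()
    print(s["time"],s["position"].round(4),"axes x,y",M[:,0].round(3),M[:,1].round(3),"z",M[:,2].round(3),"F",s["ft_force"].round(1),s["grip_width"])
    print("shift units",(M.T@(np.array(p)-s["position"])/.3).round(3))
E
python3 -c "
from h import *
to([.43,.12,.22])"
```

```text
1.15 [0.3422 0.37   0.2225] axes x,y [-1.    -0.001 -0.   ] [-0.001  1.    -0.001] z [ 0.    -0.001 -1.   ] F [-0.7  0.8  0.1] 0.1777556384559236
shift units [-0.292 -0.833  0.009]
```

jog_arm --moves '[-0.03,-0.03,0,0,0,0,-1,-0.11,-0.11,0,0,0,0,-1,-0.2,-0.21,0,0,0,0,-1,-0.3,-0.31,0,0,0,0,-1,-0.4,-0.41,0,0,0,0,-1,-0.48,-0.49,0,0,0,0,-1,-0.52,-0.53,0,0,0,0,-1,-0.52,-0.53,0,0,0,0,-1]'

```text
time: 2.15
position: [0.4974, 0.2146, 0.2223]
tool_rot: [0.006, -3.141, 0.0]
ft_force: [0.5, -0.5, -0.2]
grip_width: 0.001
grip_force: 0.0
```

```bash
python3 -c "
from h import *
to([.5,.2095,.09]);d=cam('wrist');save(d,'pics/w0.png')
P=[(.5+a*.075,.1195+b*.1,.075) for a in(-1,1) for b in(-1,1)]
print(proj(d,P).round(),d['R'].round(2).tolist())"
```

```text
2.15 [0.4974 0.2146 0.2223] axes x,y [-1.    -0.004  0.   ] [-0.004  1.    -0.   ] z [-0. -0. -1.] F [ 0.5 -0.5 -0.2] 0.0009958109751554767
shift units [-0.009 -0.017  0.441]
[[ 77. 125.]
 [280. 125.]
 [103. 262.]
 [279. 263.]] [[-0.0, -0.95, -0.3], [1.0, -0.0, -0.0], [0.0, -0.3, 0.95]]
```

View pics/w0.png

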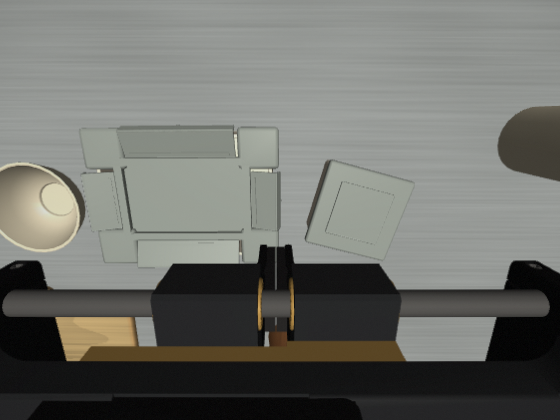

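The wrist view agrees with the estimate: predicted near-side corners (77,125) and (280,125), seen at about (81,128) and (279,127). All four sections look raised. I'll descend on the left section.

jog_arm --moves '[-0.01,-0.017,0.05,0,0,0,-1,-0.01,-0.017,0.17,0,0,0,-1,-0.01,-0.017,0.3,0,0,0,-1,-0.01,-0.017,0.39,0,0,0,-1,-0.01,-0.017,0.44,0,0,0,-1,-0.01,-0.017,0.46,0,0,0,-1,-0.01,-0.017,0.47,0,0,0,-1,-0.01,-0.017,0.48,0,0,0,-1]'

```text
time: 3.2
position: [0.5006, 0.2107, 0.0795]
tool_rot: [-0.009, 3.14, 0.003]
ft_force: [-0.1, 1.6, 2.0]
grip_width: 0.007
grip_force: 0.8
```

```bash
python3 -c "
from h import *
to([.5,.2095,.075])"
```

```text
3.2 [0.5006 0.2107 0.0795] axes x,y [-1.    -0.006 -0.001] [-0.006  1.     0.002] z [ 0.001  0.002 -1.   ] F [-0.1  1.6  2. ] 0.006861248129618445
shift units [ 0.002 -0.004  0.015]
```

jog_arm --moves '[0,0,0.005,0,0,0,-1,0,0,0.008,0,0,0,-1,0,0,0.011,0,0,0,-1,0,0,0.014,0,0,0,-1,0,0,0.016,0,0,0,-1,0,0,0.018,0,0,0,-1,0,0,0.018,0,0,0,-1,0,0,0.018,0,0,0,-1]'

```text
time: 4.2
position: [0.5006, 0.2095, 0.0752]
tool_rot: [-0.007, 3.141, 0.001]
ft_force: [-4.1, -2.5, 13.3]
grip_width: 0.002
grip_force: 6.4
```

jog_arm --moves '[0,0,0.003,0,0,0,-1,0,0,0.005,0,0,0,-1,0,0,0.005,0,0,0,-1,0,0,-0.02,0,0,0,-1,0,0,-0.06,0,0,0,-1,0,0,-0.1,0,0,0,-1,0,0,-0.12,0,0,0,-1,0,0,-0.12,0,0,0,-1]'

```text
time: 5.2
position: [0.5005, 0.2099, 0.1097]
tool_rot: [-0.008, 3.141, 0.001]
ft_force: [-0.6, -0.9, 0.1]
grip_width: 0.003
grip_force: 0.0
```

```bash
python3 -c "
from h import *
to([.565,.1195,.105]);d=cam('wrist');save(d,'pics/w1.png')"
```

```text
5.2 [0.5005 0.2099 0.1097] axes x,y [-1.    -0.005 -0.001] [-0.005  1.     0.001] z [ 0.001  0.001 -1.   ] F [-0.6 -0.9  0.1] 0.002938783325067159
shift units [-0.213 -0.302  0.016]
```

View pics/w1.png

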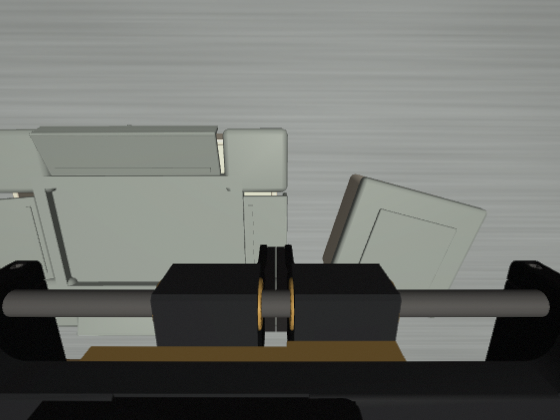

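The left section at (265,225) is now lit like its corner and lines up with the corner edge at column 288. The near section at (130,150) is still up. I'll confirm left later. Next is the far section.

jog_arm --moves '[-0.03,-0.04,0,0,0,0,-1,-0.09,-0.13,0,0,0,0,-1,-0.16,-0.22,0,0,0,0,-1,-0.2,-0.28,0,0,0,0,-1,-0.213,-0.302,0,0,0,0,-1,-0.213,-0.302,0.03,0,0,0,-1,-0.213,-0.302,0.07,0,0,0,-1,-0.213,-0.302,0.09,0,0,0,-1]'

```text
time: 6.25
position: [0.5645, 0.1205, 0.0818]
tool_rot: [-0.01, 3.141, 0.001]
ft_force: [0.7, -1.1, 3.7]
grip_width: 0.007
grip_force: 2.0
```

```bash
python3 -c "
from h import *
to([.565,.1195,.0715])"
```

```text
6.25 [0.5645 0.1205 0.0818] axes x,y [-1.    -0.007 -0.   ] [-0.007  1.     0.   ] z [ 0.  0. -1.] F [ 0.7 -1.1  3.7] 0.006598036190766358
shift units [-0.002 -0.003  0.034]
```

jog_arm --moves '[0,0,0.008,0,0,0,-1,0,0,0.014,0,0,0,-1,0,0,0.02,0,0,0,-1,0,0,0.025,0,0,0,-1,0,0,0.03,0,0,0,-1,0,0,0.034,0,0,0,-1,0,0,0.034,0,0,0,-1,0,0,0.034,0,0,0,-1]'

```text
time: 7.25
position: [0.5641, 0.1195, 0.0751]
tool_rot: [0.008, -3.14, -0.002]
ft_force: [-9.2, -1.6, 21.0]
grip_width: 0.006
grip_force: 10.2
```

jog_arm --moves '[0,0,-0.02,0,0,0,-1,0,0,-0.07,0,0,0,-1,0,0,-0.12,0,0,0,-1,0.04,-0.06,-0.13,0,0,0,-1,0.1,-0.14,-0.13,0,0,0,-1,0.17,-0.23,-0.13,0,0,0,-1,0.21,-0.29,-0.13,0,0,0,-1,0.215,-0.3,-0.13,0,0,0,-1]'

```text
time: 8.25
position: [0.4997, 0.0274, 0.1111]
tool_rot: [-0.004, 3.141, 0.001]
ft_force: [0.9, 0.7, -0.2]
grip_width: 0.007
grip_force: 0.0
```

```bash
python3 -c "
from h import *
to([.5,.0295,.0715]);d=cam('wrist');save(d,'pics/w2.png')"
```

```text
8.25 [0.4997 0.0274 0.1111] axes x,y [-1.    -0.002 -0.   ] [-0.002  1.     0.001] z [ 0.     0.001 -1.   ] F [ 0.9  0.7 -0.2] 0.006500638169394169
shift units [-0.001  0.007  0.132]
```

View pics/w2.png

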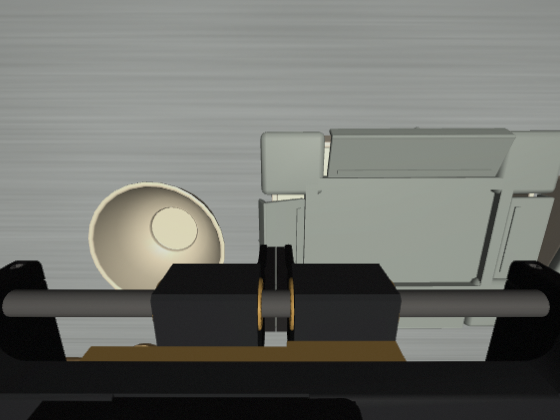

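The right section at (283,235) stands up, with its tilted edge clear of the corner at (293,160). Left at (530,225) is unclear from here. I'll press right.

jog_arm --moves '[0,0.006,0.03,0,0,0,-1,0,0.006,0.07,0,0,0,-1,0,0.006,0.09,0,0,0,-1,0,0.006,0.1,0,0,0,-1,0,0.006,0.11,0,0,0,-1,0,0.006,0.12,0,0,0,-1,0,0.006,0.13,0,0,0,-1,0,0.006,0.13,0,0,0,-1]'

```text
time: 9.3
position: [0.5007, 0.0312, 0.075]
tool_rot: [0.008, -3.141, -0.002]
ft_force: [-9.6, -1.9, 25.6]
grip_width: 0.008
grip_force: 12.6
```

```bash
python3 -c "
from h import *
to([.5,.0295,.0715])"
```

```text
9.3 [0.5007 0.0312 0.075 ] axes x,y [-1.    -0.005  0.   ] [-0.005  1.     0.002] z [-0.     0.002 -1.   ] F [-9.6 -1.9 25.6] 0.007696945321486329
shift units [ 0.002 -0.006  0.012]
```

jog_arm --moves '[0,0,-0.02,0,0,0,-1,0,0,-0.07,0,0,0,-1,0,0,-0.12,0,0,0,-1,0.04,0.06,-0.13,0,0,0,-1,0.1,0.14,-0.13,0,0,0,-1,0.17,0.23,-0.13,0,0,0,-1,0.21,0.29,-0.13,0,0,0,-1,0.215,0.3,-0.13,0,0,0,-1]'

```text
time: 10.3
position: [0.4352, 0.1218, 0.1116]
tool_rot: [-0.012, 3.141, 0.001]
ft_force: [1.0, -1.3, -0.1]
grip_width: 0.004
grip_force: 0.0
```

```bash
python3 -c "
from h import *
to([.436,.1195,.0715])"
```

```text
10.3 [0.4352 0.1218 0.1116] axes x,y [-1.    -0.008 -0.001] [-0.008  1.     0.001] z [ 0.001  0.001 -1.   ] F [ 1.  -1.3 -0.1] 0.003908784422036878
shift units [-0.002 -0.008  0.134]
```

jog_arm --moves '[0,-0.006,0.03,0,0,0,-1,0,-0.006,0.07,0,0,0,-1,0,-0.006,0.09,0,0,0,-1,0,-0.006,0.1,0,0,0,-1,0,-0.006,0.11,0,0,0,-1,0,-0.006,0.12,0,0,0,-1,0,-0.006,0.13,0,0,0,-1,0,-0.006,0.133,0,0,0,-1]'

```text
time: 11.3
position: [0.4361, 0.1188, 0.0748]
tool_rot: [0.007, -3.141, -0.001]
ft_force: [-12.1, -4.5, 36.3]
grip_width: 0.007
grip_force: 17.8
```

jog_arm --moves '[0,0,-0.02,0,0,0,-1,0,0,-0.08,0,0,0,-1,-0.03,0,-0.2,0,0,0,-1,-0.12,0,-0.34,0,0,0,-1,-0.22,0,-0.46,0,0,0,-1,-0.32,0,-0.54,0,0,0,-1,-0.4,0,-0.57,0,0,0,-1,-0.42,0,-0.57,0,0,0,-1]'

```text
time: 12.3
position: [0.5629, 0.1193, 0.2422]
tool_rot: [-0.007, 3.14, -0.0]
ft_force: [-0.6, 0.3, 0.4]
grip_width: 0.006
grip_force: 0.0
```

```bash
python3 -c "
from h import *
to([.5,.1195,.09]);d=cam('wrist');save(d,'pics/w3.png');cv2.imwrite('pics/w3.png',cv2.resize(cv2.imread('pics/w3.png')[50:300,100:450],(800,571)))
P=[(.5+a*.075,.1195+b*.1,.075) for a in(-1,1) for b in(-1,1)];print((proj(d,P)-[100,50])*800/350)"
```

```text
12.3 [0.5629 0.1193 0.2422] axes x,y [-1.    -0.004 -0.001] [-0.004  1.    -0.   ] z [ 0.001 -0.    -1.   ] F [-0.6  0.3  0.4] 0.00642929674408841
shift units [0.21  0.002 0.507]
[[168.96566317  10.89083277]
 [633.48408531  13.38405531]
 [197.71025676 346.20729836]
 [601.75516094 348.11056447]]
```

View pics/w3.png

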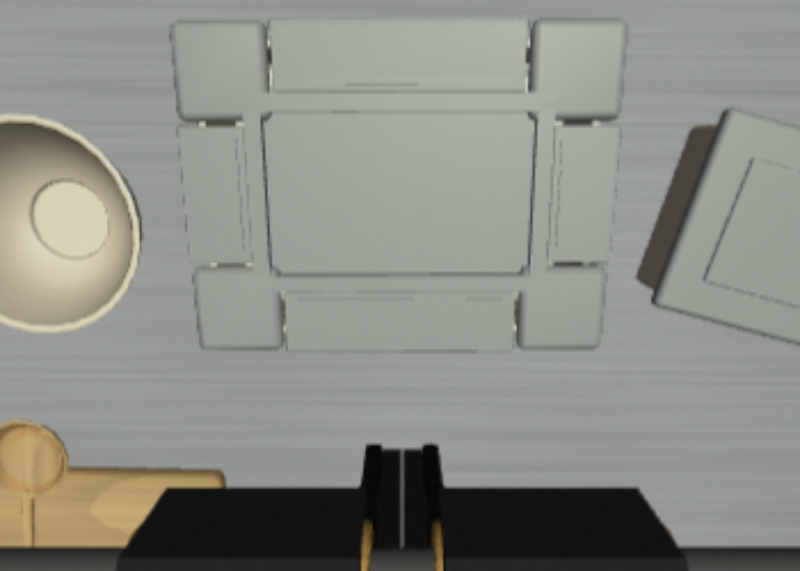

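All four sections, at (398,55), (212,195), (585,195) and (400,320), now match their corners in shading and outer edge. Left and right look symmetric, the box has not moved, and the hand is clear. I'll hand in.

```bash
python3 -c "
from bench import ctrl
print(ctrl.close_job())"
```

```text
the job is handed in; nothing more can be done
None
```

I pressed all four rim sections down flush with the lid's corners, left the other objects untouched with the hand raised clear, and handed the job in at about 12 s; no verdict came back.

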